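# Snap the specimen box lid shut all round

## Robot

A 7-joint arm with a two-finger parallel gripper is mounted at the origin on the work surface. World frame = base frame: x ahead of the robot, y to its left, z up, the work surface at z = 0. Lengths are in m, angles in rad, forces in N, time in s.
With the tool pointing down it reaches from about 0.425 to 1.025 m from the base axis. Payload 9.4 kg.
Tool frame: the origin (TCP) lies on the mounting face of the last link; the fingertips stand manip.tips_ahead ahead of it and the grasp point (between the pads) lies 155 mm ahead of it (manip.tips_ahead is the distance from the TCP to the fingertips, in m); y points along the fingers, z is the direction in which the jaws open and shut, and the axes are right-handed (so a half turn about y gives the same grasp; the last joint's range is limited). The gripper opens to 85 mm and grips with 20 to 120 N. Pads are 22 mm wide; open, the fingers measure 114 mm over their backs; the gripper's body (76 mm by 85 mm) begins 54 mm behind the grasp point. The pads swing forward as they close: fully open they stand 13 mm farther back than shut.
Start: joints at [-1.255, 0.599, -0.003, 1.599, 0.002, 0.943, -0.08], TCP at [0.278, 0.67, 0.405] pointing down, gripper open.
Joint ranges: [-2.57, 2.57], [-0.35, 1.97], [-1.29, 1.29], [0.11, 2.56], [-1.05, 4.19], [0.11, 1.86], [-2.63, 2.63]. Speed limits (rad/s): [2.22, 2.22, 3.01, 3.01, 3.14, 3.14, 3.14].

## Interface

Orientations are given as [roll, pitch, yaw] about the fixed x, y, z axes, in that order (R = Rz(yaw) Ry(pitch) Rx(roll)).
In Python, from plant import monitor, read_camera, ticket, manip gives the robot as it stands.
- The arm moves only by the shell command python3 -m creep 'ROWS'. ROWS is JSON, a list that holds one entry, the list of rows, each a list of 5 numbers: the shift along the tool's x, y, z in mm, then the turn about the tool's y in rad, then the closure in counts, from 0 (fully open) to 255 (shut). A call has 1 to 5 rows; each row shifts and turns the commanded pose from where the row before left it, along the tool's axes as they then stand; what a row does not reach is not made up. A row lasts 1/8 s, in which the tool goes at most 62.5 mm and 10.7 degrees, less where a joint would pass 70% of its speed; a pose out of reach is approached as far as the arm can. A call with a gripper value outside its range is refused whole. The fingers move at their own pace and stop on an object; the grip force is fixed at half the most. Time passes only in rows, so rows that do not move let the fingers close. It gives the time, the measured TCP pose, the force and the opening at its end, in the units of the state.
- monitor.observe(): the state, without advancing time (a new reading comes with each control period).
- read_camera(name): name is "scene" or "top"; returns a dict with "frame" (480x640x3 uint8, red, green, blue), "mtx" (3x3 intrinsics, pixels), "R" (3x3) and "t" (3): a world point X has camera coordinates R X + t. Camera axes: x right, y down, z forward; pixel columns grow to the right and rows downward; lengths in m; the calibration is good to about 2 mm. A picture is of the moment at which its call begins. There is no depth.
- ticket.finish_job(): hands the job in, once; it reports no verdict.
The state is a dict: "time_s": time; "joints": joint angles; "qd": joint speeds; "joint_torque": joint torques, N m; "tool_pos": TCP position; "ee_rot": TCP orientation; "force": force on the tool from outside, world axes, zero at the start; "wrist_torque": the same for the moment, N m; "width": finger opening in m.
Only numpy, scipy, OpenCV 4.12 (cv2) and the standard library are available. Lean on these libraries where they do the work, as an engineer would, in place of code of your own. Each camera call takes 0.05 s, during which the arm holds its last target.

## Task

Press down around the lid rim of the specimen box, section by section, until all six sections have snapped fully shut, then move clear. Only press with the fingers: the box stays standing where it is, not lifted or shoved along, and the bottle, jar, torch and caliper are left alone.

Things in the scene. Friction and masses are not known exactly. Their poses are not given: they have to be found in the camera images.
- box: Closed specimen box, loose, 0.6 to 1.1 kg: grey body 120 mm (its x) by 180 mm (y), white lid; origin at the centre of its underside, z up. Lid: fixed sunk panel 86 x 146 mm, top at height 60 mm, inside a snap-fit rim of six white sections, 16 mm wide. Section tops: 71 mm high when open (all start open, a dark seal line shows beneath), 64 mm when shut. Skirts overhang the body by 2 mm.
- top_front_left (a point): Middle of the top face of the rim section on the box's front (-x) long side, +y half, at x=-52, y=+45 mm in the box frame (88 mm along y, 16 mm wide); moves down with the section, axes as the box.
- sec_front_left (a joint): Downward travel of that section (front left) in m: 0 open, 0.007 snapped shut on a hard stop. Pressed straight down anywhere on its top it resists up to about 7 N, snaps over past half way and stays shut; released before half way it springs up again.
- top_front_right (a point): Middle of the top face of the rim section on the box's front (-x) long side, -y half, at x=-52, y=-45 mm in the box frame (88 mm along y, 16 mm wide); moves down with the section, axes as the box.
- sec_front_right (a joint): Downward travel of that section (front right) in m: 0 open, 0.007 snapped shut on a hard stop. Pressed straight down anywhere on its top it resists up to about 7 N, snaps over past half way and stays shut; released before half way it springs up again.
- top_back_left (a point): Middle of the top face of the rim section on the box's back (+x) long side, +y half, at x=+52, y=+45 mm in the box frame (88 mm along y, 16 mm wide); moves down with the section, axes as the box.
- sec_back_left (a joint): Downward travel of that section (back left) in m: 0 open, 0.007 snapped shut on a hard stop. Pressed straight down anywhere on its top it resists up to about 7 N, snaps over past half way and stays shut; released before half way it springs up again.
- top_back_right (a point): Middle of the top face of the rim section on the box's back (+x) long side, -y half, at x=+52, y=-45 mm in the box frame (88 mm along y, 16 mm wide); moves down with the section, axes as the box.
- sec_back_right (a joint): Downward travel of that section (back right) in m: 0 open, 0.007 snapped shut on a hard stop. Pressed straight down anywhere on its top it resists up to about 7 N, snaps over past half way and stays shut; released before half way it springs up again.
- top_left (a point): Middle of the top face of the rim section on the box's +y short side, at x=0, y=+82 mm in the box frame (86 mm along x, 16 mm wide); moves down with the section, axes as the box.
- sec_left (a joint): Downward travel of that section (left) in m: 0 open, 0.007 snapped shut on a hard stop. Pressed straight down anywhere on its top it resists up to about 7 N, snaps over past half way and stays shut; released before half way it springs up again.
- top_right (a point): Middle of the top face of the rim section on the box's -y short side, at x=0, y=-82 mm in the box frame (86 mm along x, 16 mm wide); moves down with the section, axes as the box.
- sec_right (a joint): Downward travel of that section (right) in m: 0 open, 0.007 snapped shut on a hard stop. Pressed straight down anywhere on its top it resists up to about 7 N, snaps over past half way and stays shut; released before half way it springs up again.
- water_bottle: Bystander: clear standing bottle, 62 mm diameter, 130 mm tall, origin under its centre; beyond the box.
- jar: Bystander: small standing glass jar, 54 mm diameter, 75 mm tall, origin under its centre; beside the box.
- torch: Bystander: dark metal hand torch standing on its head, 44 mm diameter at the foot, 30 mm above, 105 mm tall, origin under its centre; beside the box.
- caliper: Bystander: caliper lying flat in front of the box, beam 210 mm along its y, jaws to its +x, up to 70 mm wide and 14 mm high; origin under the middle of the beam.
Not all that is in view belongs to the job. Of the things like the box, leave any that is blue; of the rest the larger one is meant.

How it is judged:
By the outcome, as a careful person would: the job done as asked, in the order asked, and still so for the second after the job is handed in, with the robot touching nothing.
It also fails if it takes over 50 s, if anything falls off the work surface, if the arm or the gripper's body presses on something with over 40 N, if the wrist force passes 120 N, or if a joint passes its speed limit or range.

## Working session

There is one attempt and no reset: what is moved stays moved. The work goes in short steps, Python scripts to look and compute and a shell command to move; the robot and the scene stay as the last step left them, time stands still between calls to the robot, and variables do not carry over. Pictures are saved under pics/ and viewed, and the job is handed in when it is done.

```bash
ls; mkdir -p pics
python3 - <<'E'
from plant import monitor, read_camera, ticket, manip
import cv2,json,numpy as np
s=monitor.observe()
for k,v in s.items(): print(k,np.round(v,4).tolist())
print({k:getattr(manip,k) for k in dir(manip) if not k.startswith('_')})
for n in("scene","top"):
    c=read_camera(n); cv2.imwrite(f"pics/{n}0.png",c["frame"][...,::-1]); print(n,c["mtx"],c["R"],c["t"])
    np.savez(f"{n}0.npz",**c)
E
```

```text
pics
time_s 0.0
joints [-1.2547, 0.6002, -0.0026, 1.6002, 0.0018, 0.9429, -0.0798]
qd [0.0, -0.0008, 0.0006, 0.0005, 0.0008, -0.0003, 0.002]
joint_torque [-0.0005, -77.6467, 1.5647, -25.7999, 0.0123, 0.0093, -0.0]
tool_pos [0.2774, 0.6696, 0.4038]
ee_rot [-1.5724, -0.0002, -0.3928]
force [-0.9796, 0.9087, 0.1166]
wrist_torque [0.0226, -0.0248, -0.0307]
width 0.0858
{'Unreachable': <class 'plant.Unreachable'>, 'tips_ahead': 0.1734}
scene [[469.15561464   0.         317.13165966]
 [  0.         469.15561464 234.68753242]
 [  0.           0.           1.        ]] [[-0.70567089  0.70836127 -0.01590268]
 [ 0.50870417  0.49089371 -0.70727889]
 [-0.49320245 -0.50719589 -0.70675574]] [ 0.37476492 -0.24835368  1.46925351]
top [[578.31845256   0.         323.06358429]
 [  0.         578.31845256 235.74317201]
 [  0.           0.           1.        ]] [[-0.02889631 -0.99941722  0.01817233]
 [-0.98735082  0.02570264 -0.15645364]
 [ 0.15589539 -0.0224634  -0.98751811]] [0.02361537 0.57121218 1.07476653]
```

View pics/scene0.png

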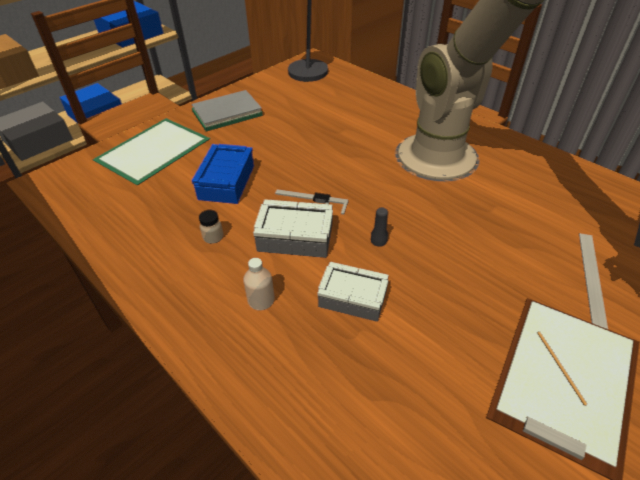

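View pics/top0.png

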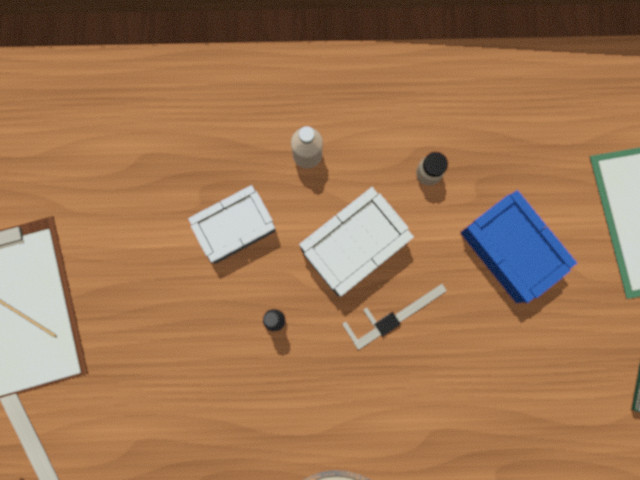

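The scene picture shows a white-lidded box at (294,228), a smaller one at (353,290) and a blue one. The top view has the larger white box at (356,242), the target. The bottle is near (307,147), the jar (433,168), the torch (274,320) and the caliper (395,318).

```bash
cat > h.py <<'E'
import cv2,numpy as np
def ray(c,px,z):
    K,R,t=c["mtx"],c["R"],c["t"]
    d=R.T@np.linalg.inv(K)@np.array([px[0],px[1],1.]); o=-R.T@t
    return o+d*(z-o[2])/d[2]
def proj(c,X):
    p=c["mtx"]@(c["R"]@np.array(X)+c["t"]); return p[:2]/p[2]
E
python3 - <<'E'
from h import *
for n,(u,v) in (("top",(356,242)),("scene",(294,225))):
    c=dict(np.load(n+"0.npz")); f=c["frame"]; hsv=cv2.cvtColor(f,cv2.COLOR_RGB2HSV)
    m=((hsv[...,1]<60)&(hsv[...,2]>165)).astype(np.uint8)*255
    m2=cv2.morphologyEx(m,cv2.MORPH_CLOSE,np.ones((7,7)))
    cs,_=cv2.findContours(m2,cv2.RETR_EXTERNAL,cv2.CHAIN_APPROX_NONE)
    k=[q for q in cs if cv2.pointPolygonTest(q,(u,v),False)>0][0]
    P=np.array([ray(c,p[0],.071)[:2] for p in k],np.float32)*1000
    r=cv2.minAreaRect(P); print(n,r)
    cv2.drawContours(f,[k],-1,(255,0,0),1)
    x,y=u-100,v-75
    cv2.imwrite(f"pics/{n}_c.png",cv2.resize(f[y:y+150,x:x+200],None,fx=4,fy=4,interpolation=cv2.INTER_NEAREST)[...,::-1])
E
```

```text
top ((558.090576171875, -54.09819030761719), (126.22721099853516, 185.84339904785156), 37.04734802246094)
scene ((540.57421875, -52.49555969238281), (166.14898681640625, 209.84066772460938), 31.434682846069336)
```

View pics/top_c.png

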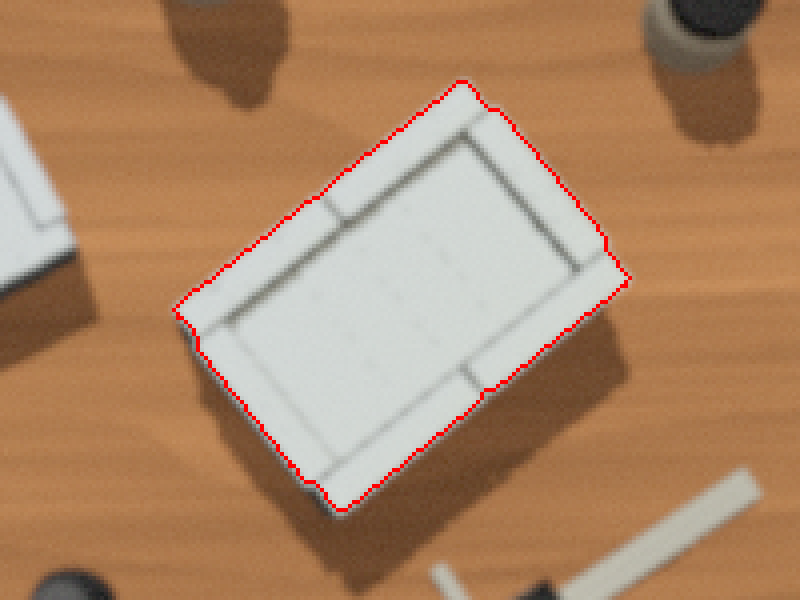

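View pics/scene_c.png

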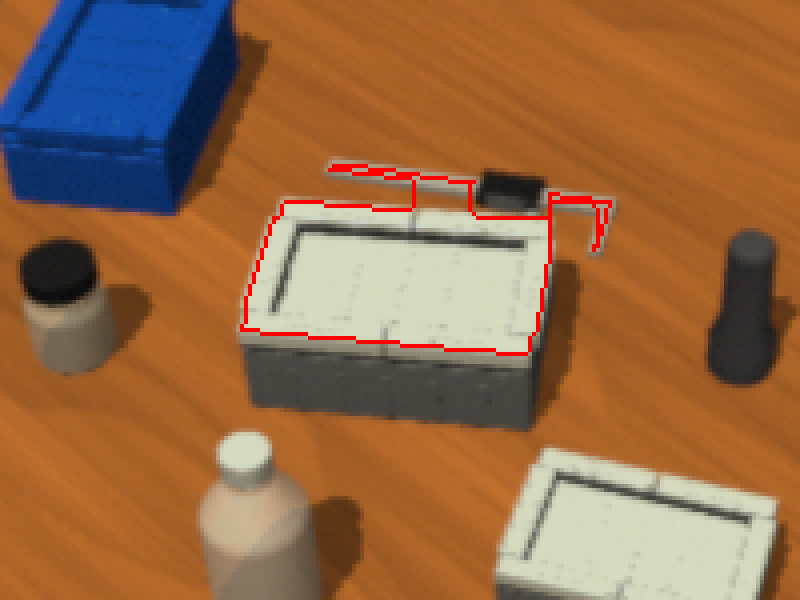

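```bash
python3 - <<'E'
from h import *
c=dict(np.load("scene0.npz")); a=np.radians(37.05); ctr=np.array([.558,-.054])
for px in((297.5,202.5),(291,238)):
    d=ray(c,px,.071)[:2]-ctr; print(np.round(1000*np.array([d@[np.cos(a),np.sin(a)],d@[-np.sin(a),np.cos(a)]]),1))
E
python3 -m creep '[[[40,0,-42,0,255],[40,0,-42,0,255],[40,0,-42,0,255],[40,0,-42,0,255],[40,0,-42,0,255]]]'
```

```text
[-59.8  -0.5]
[69.4  5.4]
time_s: 0.72
tool_pos: [0.3823, 0.3973, 0.4045]
ee_rot: [-1.571, -0.0, -0.393]
force: [2.4, -0.3, -0.2]
width: 0.0003
```

```bash
python3 -m creep '[[[40,0,-42,0,255],[40,0,-42,0,255],[40,0,-42,0,255],[40,0,-42,0,255],[40,0,-42,0,255]]]'; python3 -m creep '[[[40,0,-42,0,255],[40,0,-42,0,255],[0,0,0,0.18,255],[0,0,0,0.18,255],[0,0,0,0.17,255]]]'
```

```text
time_s: 1.35
tool_pos: [0.4867, 0.1269, 0.4047]
ee_rot: [-1.571, -0.0, -0.393]
force: [0.8, 0.8, -0.1]
width: -0.0001
time_s: 1.98
tool_pos: [0.528, 0.02, 0.4045]
ee_rot: [-1.571, 0.0, -0.929]
force: [-0.6, 0.1, -0.4]
width: 0.0
```

```bash
python3 -m creep '[[[-4,40,-20,0,255],[0,50,0,0,255],[0,50,0,0,255],[0,0,0,0,255]]]'
cat > pos.py <<'E'
from h import *
from plant import monitor
s=monitor.observe(); p=np.array(s["tool_pos"]); y=s["ee_rot"][2]
C=np.array([.558,-.054]); a=np.radians(37.05)
d=(p[:2]-C)*1000
print("box xy",np.round([d@[np.cos(a),np.sin(a)],d@[-np.sin(a),np.cos(a)]],1),"tip z",round(1000*p[2]-173.4,1),"F",np.round(s["force"],1),"t",s["time_s"])
E
python3 pos.py
python3 - <<'E'
from plant import read_camera
import cv2
c=read_camera("top")["frame"][142:342,256:456]; d=read_camera("scene")["frame"][150:300,194:394]
cv2.imwrite("pics/t1.png",cv2.resize(c,None,fx=3,fy=3)[...,::-1]); cv2.imwrite("pics/s1.png",cv2.resize(d,None,fx=4,fy=4)[...,::-1])
E
```

```text
time_s: 2.48
tool_pos: [0.5087, 0.0115, 0.262]
ee_rot: [-1.577, 0.003, -0.923]
force: [-0.9, 0.3, 0.6]
width: -0.0001
box xy [ 0.1 81.9] tip z 88.6 F [-0.9  0.3  0.6] t 2.475
```

View pics/s1.png

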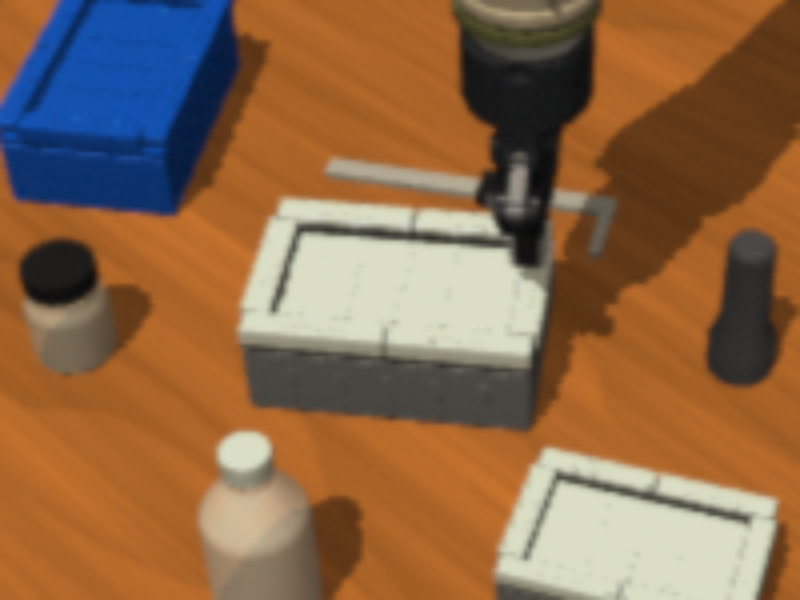

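View pics/t1.png

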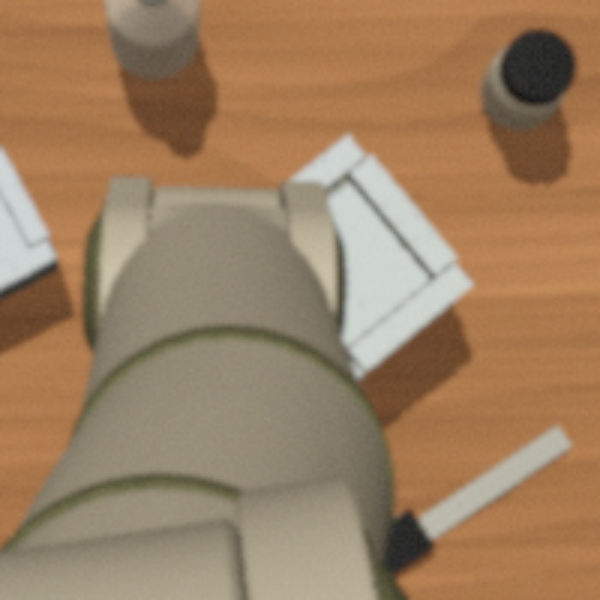

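In both pictures the tip stands over the +y short section (scene crop 525,265), and the box reads unmoved. I'll press there.

```bash
python3 -m creep '[[[0,14,0,0,255],[0,3,0,0,255],[0,3,0,0,255],[0,2,0,0,255]]]';python3 pos.py; python3 -m creep '[[[0,2,0,0,255],[0,0,0,0,255]]]';python3 pos.py
```

```text
time_s: 3.08
tool_pos: [0.5098, 0.0116, 0.2432]
ee_rot: [-1.57, -0.0, -0.923]
force: [-0.4, -0.3, 5.0]
width: -0.0001
box xy [ 1.1 81.4] tip z 69.8 F [-0.4 -0.3  5. ] t 3.075
time_s: 3.32
tool_pos: [0.5097, 0.0116, 0.2407]
ee_rot: [-1.571, -0.0, -0.923]
force: [0.5, -0.2, -0.9]
width: 0.0003
box xy [ 1.  81.4] tip z 67.3 F [ 0.5 -0.2 -0.9] t 3.325
```

```bash
python3 -m creep '[[[0,2,0,0,255],[0,2,0,0,255],[0,0,0,0,255]]]';python3 pos.py
```

```text
time_s: 3.7
tool_pos: [0.5097, 0.0115, 0.2373]
ee_rot: [-1.57, -0.0, -0.923]
force: [-1.6, 0.7, 13.2]
width: -0.0001
box xy [ 0.9 81.4] tip z 63.9 F [-1.6  0.7 13.2] t 3.7
```

Hard stop at 63.9 mm with 13 N, so the left section is shut. On to back left.

```bash
python3 -m creep '[[[0,-17,0,0,255],[18,0,25,0,255],[18,0,26,0,255],[0,0,0,0,255]]]';python3 pos.py;python3 -m creep '[[[0,8,0,0,255],[0,3,0,0,255],[0,3,0,0,255],[0,2,0,0,255],[0,0,0,0,255]]]';python3 pos.py
```

```text
time_s: 4.2
tool_pos: [0.574, 0.0139, 0.2536]
ee_rot: [-1.569, -0.001, -0.923]
force: [-0.4, 1.1, -0.6]
width: -0.0002
box xy [53.6 44.5] tip z 80.2 F [-0.4  1.1 -0.6] t 4.2
time_s: 4.82
tool_pos: [0.5717, 0.0136, 0.2376]
ee_rot: [-1.571, 0.0, -0.923]
force: [0.4, 0.1, -0.9]
width: 0.0003
box xy [51.7 45.7] tip z 64.2 F [ 0.4  0.1 -0.9] t 4.825
```

```bash
python3 -m creep '[[[0,1,0,0,255],[0,1,0,0,255],[0,0,0,0,255]]]';python3 pos.py; python3 -m creep '[[[0,-18,0,0,255],[45,0,0,0,255],[45,0,0,0,255],[0,0,0,0,255]]]';python3 pos.py
```

```text
time_s: 5.2
tool_pos: [0.5717, 0.0135, 0.2373]
ee_rot: [-1.57, 0.0, -0.923]
force: [-5.5, 0.4, 23.7]
width: -0.0004
box xy [51.6 45.6] tip z 63.9 F [-5.5  0.4 23.7] t 5.2
time_s: 5.7
tool_pos: [0.6278, -0.0617, 0.2543]
ee_rot: [-1.57, -0.003, -0.927]
force: [-0.2, 1.1, -0.9]
width: -0.0001
box xy [ 51.1 -48.2] tip z 80.9 F [-0.2  1.1 -0.9] t 5.7
```

```bash
python3 -m creep '[[[0,8,0,0,255],[0,3,0,0,255],[0,3,0,0,255],[0,3,0,0,255],[0,0,0,0,255]]]';python3 pos.py
```

```text
time_s: 6.32
tool_pos: [0.626, -0.0572, 0.2374]
ee_rot: [-1.571, 0.001, -0.922]
force: [-3.6, 0.9, 12.7]
width: 0.0
box xy [ 52.4 -43.5] tip z 64.0 F [-3.6  0.9 12.7] t 6.325
```

Back right is shut (64.0 mm, 12.7 N). Next is right, at (0,-82).

```bash
python3 -m creep '[[[0,-17,0,0,255],[19,0,-26,0,255],[19,0,-26,0,255],[0,0,0,0,255],[0,0,0,0,255]]]';python3 pos.py;python3 -m creep '[[[0,8,0,0,255],[0,3,0,0,255],[0,3,0,0,255],[0,3,0,0,255],[0,0,0,0,255]]]';python3 pos.py
```

```text
time_s: 6.95
tool_pos: [0.6081, -0.1192, 0.2541]
ee_rot: [-1.57, 0.0, -0.922]
force: [-0.9, 0.4, 0.1]
width: -0.0001
box xy [  0.7 -82.2] tip z 80.7 F [-0.9  0.4  0.1] t 6.95
time_s: 7.58
tool_pos: [0.6078, -0.1195, 0.2374]
ee_rot: [-1.571, 0.0, -0.922]
force: [-3.4, 1.9, 12.8]
width: 0.0003
box xy [  0.3 -82.2] tip z 64.0 F [-3.4  1.9 12.8] t 7.575
```

Right is shut. Front right is next: tool x -37, z -52.

```bash
python3 -m creep '[[[0,-17,0,0,255],[-19,0,-26,0,255],[-18,0,-26,0,255],[0,0,0,0,255],[0,0,0,0,255]]]';python3 pos.py;python3 -m creep '[[[0,8,0,0,255],[0,3,0,0,255],[0,3,0,0,255],[0,3,0,0,255],[0,0,0,0,255]]]';python3 pos.py
```

```text
time_s: 8.2
tool_pos: [0.5449, -0.1217, 0.2542]
ee_rot: [-1.57, -0.001, -0.923]
force: [-0.0, -0.1, -0.1]
width: 0.0001
box xy [-51.3 -46.2] tip z 80.8 F [-0.  -0.1 -0.1] t 8.2
time_s: 8.82
tool_pos: [0.544, -0.1217, 0.2374]
ee_rot: [-1.571, 0.0, -0.923]
force: [-2.8, 0.9, 14.0]
width: -0.0002
box xy [-51.9 -45.6] tip z 64.0 F [-2.8  0.9 14. ] t 8.825
```

```bash
python3 -m creep '[[[0,-17,0,0,255],[-45,0,0,0,255],[-45,0,0,0,255],[0,0,0,0,255],[0,0,0,0,255]]]';python3 pos.py
```

```text
time_s: 9.45
tool_pos: [0.4904, -0.0502, 0.2542]
ee_rot: [-1.57, -0.001, -0.923]
force: [1.5, 0.8, -0.8]
width: 0.0003
box xy [-51.7  43.8] tip z 80.8 F [ 1.5  0.8 -0.8] t 9.45
```

```bash
python3 -m creep '[[[0,8,0,0,255],[0,3,0,0,255],[0,3,0,0,255],[0,3,0,0,255],[0,0,0,0,255]]]';python3 pos.py; python3 -m creep '[[[0,-50,0,0,255],[0,-50,0,0,255],[0,-50,0,0,255],[-40,0,-40,0,255],[-40,0,0,0,255]]]'
```

```text
time_s: 10.07
tool_pos: [0.4896, -0.0503, 0.2373]
ee_rot: [-1.571, -0.0, -0.923]
force: [-3.2, -1.0, 16.9]
width: -0.0001
box xy [-52.4  44.2] tip z 63.9 F [-3.2 -1.  16.9] t 10.075
time_s: 10.7
tool_pos: [0.4069, -0.0113, 0.3869]
ee_rot: [-1.571, 0.0, -0.926]
force: [1.1, 1.7, -0.4]
width: -0.0002
```

```bash
python3 -m creep '[[[-58,0,0,0,255],[-58,0,0,0,255],[-58,0,0,0,255],[-58,0,0,0,255],[-58,0,0,0,255]]]'; python3 -m creep '[[[0,0,0,0,255],[0,0,0,0,255]]]'
python3 - <<'E'
from plant import read_camera
from h import *
c=read_camera("top");f=c["frame"].copy()
hsv=cv2.cvtColor(f,cv2.COLOR_RGB2HSV)
m=((hsv[...,1]<60)&(hsv[...,2]>165)).astype(np.uint8)*255
m2=cv2.morphologyEx(m,cv2.MORPH_CLOSE,np.ones((7,7)))
cs,_=cv2.findContours(m2,cv2.RETR_EXTERNAL,cv2.CHAIN_APPROX_NONE)
k=[q for q in cs if cv2.pointPolygonTest(q,(356,242),False)>0][0]
print(cv2.minAreaRect(np.array([ray(c,p[0],.064)[:2] for p in k],np.float32)*1000))
d=read_camera("scene")["frame"][150:300,194:394]
cv2.imwrite("pics/t2.png",f[...,::-1]); cv2.imwrite("pics/s2.png",cv2.resize(d,None,fx=4,fy=4)[...,::-1])
E
```

```text
time_s: 11.32
tool_pos: [0.2332, 0.222, 0.3867]
ee_rot: [-1.57, 0.0, -0.923]
force: [1.7, 1.4, 0.6]
width: 0.0003
time_s: 11.58
tool_pos: [0.2344, 0.2206, 0.3865]
ee_rot: [-1.572, -0.0, -0.922]
force: [0.4, -0.2, -0.4]
width: -0.0002
((558.1150512695312, -54.17326354980469), (126.38548278808594, 185.58761596679688), 37.01152420043945)
```

View pics/s2.png

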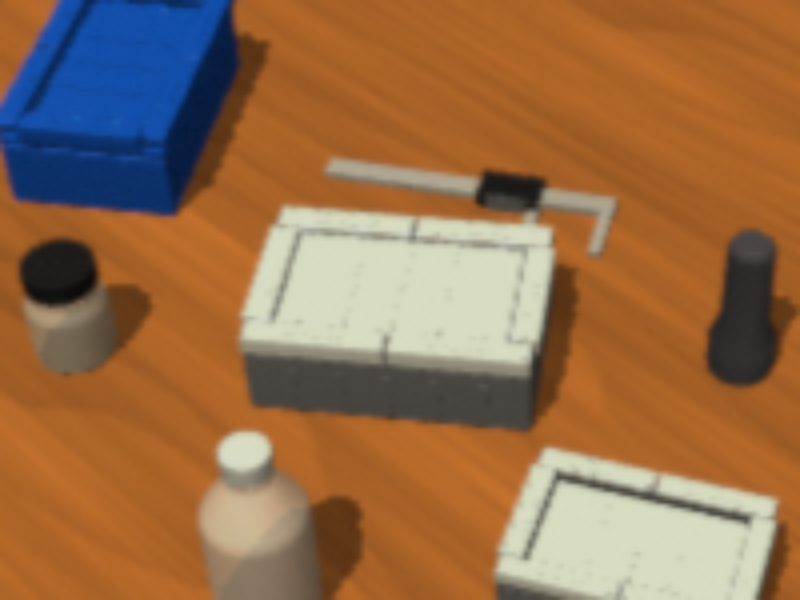

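View pics/t2.png

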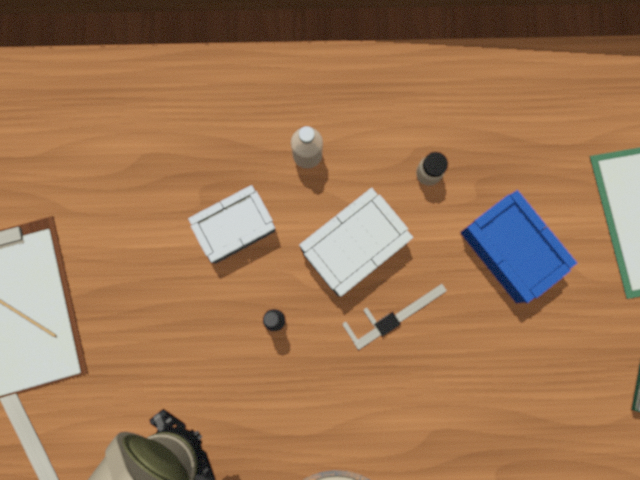

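The lid rim now sits low and even all round (scene crop 245–555 × 210–370), with its inner shadow gone. The box hasn't moved in the top view (356,242). The bottle, jar, torch and caliper are at the same pixels as before, and the arm is clear.

```bash
python3 -c "
from plant import ticket; print(ticket.finish_job())"
```

```text
the job is handed in; nothing more can be done
None
```

All six rim sections of the larger white-lidded box are snapped shut, and the job is handed in. I pressed each one at its middle with closed fingers, in the order left, back left, back right, right, front right, front left. I then lifted the arm and moved it clear; the whole job took about 12 s.

- **Sections shut:** each press ended on the hard stop, with the fingertips at 63.9–64.0 mm (64 mm means shut) and 13–24 N of force. The final pictures show the rim low and even all round.
- **Box and bystanders:** the box measured within about 0.1 mm and 0.04° of its starting pose. In the pictures the bottle, jar, torch and caliper had not moved.
- **One disagreement:** early on, one point I picked in the scene camera, at the gap on the back side, was about 9 mm off from the top-view fit. I probably picked the lower edge of the lid's skirt instead of the top edge. The front gap agreed, and every press landed on its section. No checks failed.

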